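Open the sash of the glaze booth to the mark

TASK

Open the sloping window of the small glazing booth so that the pot can be reached: push it up with the fingertips from beneath its projecting lip until the lip is level with the pair of dark marker clips on the side rails, then take the hand away and leave it standing there. Do not pinch or grip the lip, do not shift the clips, and leave the jar, the cup and the wooden rib where they are.

Things in the scene. Friction and masses are not known exactly. Their poses are not given: they have to be found in the camera images.
- booth: Fixed tabletop glazing booth, 380 mm wide, 345 mm deep, 365 mm high, its front sloping back at 45 degrees. Origin: on the table under the middle of its front edge; x runs level into the booth, y along its width, z up. The apron is 60 mm high; the slope starts at its top edge and rises along (x + z). Position and yaw (up to 0.25 rad) vary.
- sash (a joint): Travel of the sliding window up the slope, in m: 0 shut, 0.20 fully open; starts at 0 to 0.05. The sash (304 mm wide, 160 mm long, white frame, clear pane, 0.7 kg) is counterweighted inside the booth: 2 to 5 N along the slope moves it either way, and it stays where it is left.
- lip (a point): Middle of the underside of the sash's lip, 15 mm out from the window. The lip is an aluminium ledge at the sash's lower edge: 280 mm long, 12 mm thick along the slope, standing 30 mm square out of the window. Axes: x up the slope (opening), y along the lip, z outward (towards the robot and up). Below it the slope is smooth for 65 mm plus the opening, between the side rails.
- mark (a point): Where lip must come; same axes. Mid-way between the two marker clips, level with their lower edges. Clips: dark steel tabs, 12 mm along the slope (as thick as the lip), 40 mm wide, standing 16 mm out of the window's plane on the side rails, centred 172 mm either side of the middle. Held by 60 N of friction; they start at 0.09 to 0.17 of sash travel.
- jar: Loose lidded glass jar, 72 mm in diameter, 85 mm high, beside the booth (left or right); origin at its underside. Leave alone.
- cup: Loose terracotta cup, 76 mm in diameter at the rim, 80 mm high, on the booth's other side; origin at its underside. Leave alone.
- rib: Loose wooden potter's rib, 50 x 90 x 12 mm, lying flat in front of the booth to the left; origin at its underside. Leave alone.

How it is judged (in metres and radians):
On the way:
1. the fingers push from beneath the lip (sash_c0: its lower 8 mm) and the window has risen at least 20 mm (contact force between the fingers and sash_c0 above 0.5 N and distance of lip from where it was at the start of the episode above 0.02 m), for 0.05 s.
At the end, for the whole second after the job is handed in: The sash stands still with its lip level with the marker clips to within 8 mm along the slope; the clips have not shifted by 5 mm, nor the jar, cup or rib by 20 mm (x of lip in the frame of mark between -0.008 and 0.008 m and velocity of joint sash between -0.005 and 0.005 m/s and distance of mark from where it was at the start of the episode below 0.005 m and distance of each of jar, cup, rib from where it was at the start of the episode below 0.02 m); the robot touches nothing.
It fails at once if the lip is pinched (sash_c1, its upper 4 mm, and sash_c0, its lower 8 mm, pressed at once) (contact force between the fingers and sash_c0 above 2 N and contact force between the fingers and sash_c1 above 2 N).
It fails at once if the marker clips are shifted (distance of mark from where it was at the start of the episode above 0.005 m).
It fails at once if the jar, cup or rib is moved or lifted (distance of any of jar, cup, rib from where it was at the start of the episode above 0.02 m).
It also fails if it takes over 40 s, if anything falls off the work surface, if the arm or the gripper's body presses on something with over 40 N, if the wrist force passes 120 N, or if a joint passes its speed limit or range.

ROBOT

A 6-joint arm with a two-finger parallel gripper is mounted at the origin on the work surface. World frame = base frame: x ahead of the robot, y to its left, z up, the work surface at z = 0. Lengths are in mm, angles in rad, forces in N, time in s.
With the tool pointing down it reaches from about 275 to 1000 mm from the base axis. Payload 8.4 kg.
Tool frame: the origin (TCP) lies midway between the tips of the shut fingers; the grasp point (between the pads) lies behind it (r.pinch_z is the z of the grasp point in the tool frame, in mm); z points along the fingers, y is the direction in which the jaws open and shut (so a half turn about z gives the same grasp; the last joint's range is limited). The gripper opens to 85 mm and grips with 20 to 120 N. Pads are 22 mm wide; open, the fingers measure 114 mm over their backs; the gripper's body (76 mm by 85 mm) begins 54 mm behind the grasp point. The pads swing forward as they close: fully open they stand 13 mm farther back than shut.
Start: joints at [-1.342, 0.353, 1.633, -0, 1.155, -0.002], TCP at [142.971, -608.43, 231.281] pointing down, gripper open.
Joint ranges: [-2.63, 2.63], [-0.92, 2.1], [0.06, 2.66], [-1.3, 4.44], [0, 2.69], [-3.02, 3.02]. Speed limits (rad/s): [2.22, 2.22, 2.79, 3.14, 3.14, 3.14].

INTERFACE

Orientations are given as [roll, pitch, yaw] about the fixed x, y, z axes, in that order (R = Rz(yaw) Ry(pitch) Rx(roll)).
In Python, from rig import r, optics, ticket gives the robot as it stands.
- The arm moves only by the shell command python3 -m jog 'ROWS' [FORCE]. ROWS is text: rows parted by semicolons, each of 7 numbers parted by spaces: the closure in counts, from 0 (fully open) to 255 (shut), then the shift along the tool's x, y, z in mm, then the turn, a rotation vector about the tool's x, y, z in degrees. A call has 1 to 5 rows; each row shifts and turns the pose as measured when the row begins, along the tool's axes as they then stand; what a row does not reach is not made up. A row lasts 1/12 s, in which the tool goes at most 41.7 mm and 7.16 degrees, less where a joint would pass 70% of its speed; a pose out of reach is approached as far as the arm can. A call with a gripper value outside its range is refused whole. The fingers move at their own pace and stop on an object; FORCE is the grip in N (left out, the last holds). Time passes only in rows, so rows that do not move let the fingers close. It gives the time, the measured TCP pose, the force and the opening at its end, in the units of the state.
- r.sense(): the state, without advancing time (a new reading comes with each control period).
- optics.grab_frame(name): name is "side" or "top" or "wrist"; returns the picture (400x640x3 uint8, red, green, blue); there is no depth.
- optics.camera_info(name): a dict with "fx", "fy", "cx", "cy" (pixels), "world_from_camera" (4x4, takes a point from camera to world coordinates). Camera axes: x right, y down, z forward; pixel columns grow to the right and rows downward; lengths in mm; the calibration is good to about 2 mm. A picture is of the moment at which its call begins: read the wrist's pose just before it. camera_info takes no time and is no camera call; for the wrist camera it gives the pose at the moment of the call.
- ticket.sign_off(): hands the job in, once; it reports no verdict.
The state is a dict: "clock": time; "qpos": joint angles; "qvel": joint speeds; "joint_efforts": joint torques, N m; "eef_pos": TCP position; "tcp_rot": TCP orientation; "contact_force": force on the tool from outside, world axes, zero at the start; "wrist_torque": the same for the moment, N m; "opening": opening from 0.0 (shut) to 1.0 (fully open).
Only numpy, scipy, OpenCV 4.12 (cv2) and the standard library are available. Lean on these libraries where they do the work, as an engineer would, in place of code of your own. Each camera call takes 0.05 s, during which the arm holds its last target.

## Working session

There is one attempt and no reset: what is moved stays moved. The work goes in short steps, Python scripts to look and compute and a shell command to move; the robot and the scene stay as the last step left them, time stands still between calls to the robot, and variables do not carry over. Pictures are saved under pics/ and viewed, and the job is handed in when it is done.

```bash
mkdir -p pics
python3 - <<'E'
from rig import r, optics, ticket
import cv2
print(r.sense(), r.pinch_z)
for n in ("side","top","wrist"):
    i=optics.camera_info(n); print(n,i)
    cv2.imwrite(f"pics/{n}0.png",optics.grab_frame(n)[:,:,::-1])
E
```

```text
{'clock': 0.0, 'qpos': array([-1.34239567e+00,  3.53650558e-01,  1.63415663e+00,  9.70768045e-06,
        1.15519302e+00, -2.37778321e-03]), 'qvel': array([-0.00141666, -0.00033151,  0.00168465,  0.00092857,  0.00017565,
        0.00090785]), 'joint_efforts': array([-1.06638960e-03, -6.05253267e+01, -3.42073882e+01, -2.45911724e-04,
        9.29509057e-03, -3.15510681e-05]), 'eef_pos': array([ 142.86575635, -607.95182205,  230.55055091]), 'tcp_rot': array([-3.14018513e+00, -1.22225879e-05,  2.30774506e-01]), 'contact_force': array([-0.1940045 ,  0.61329265, -0.16192178]), 'wrist_torque': array([-0.04471214, -0.01021688,  0.00073672]), 'opening': 0.9957008329104079} -18.700000000000003
side {'fx': 415.0559445607958, 'fy': 415.0559445607958, 'cx': 314.917052414969, 'cy': 207.0996023891518, 'world_from_camera': array([[-7.55115844e-01, -4.40763262e-01,  4.85312074e-01,
        -9.64148780e+01],
       [-6.55412083e-01,  4.90224069e-01, -5.74556667e-01,
         7.01432413e+02],
       [ 1.53318113e-02, -7.51936240e-01, -6.59057529e-01,
         8.79509814e+02],
       [ 0.00000000e+00, 
[... 306 characters left out ...]
0382370e-02, -1.97760332e-02,
         2.20622335e+01],
       [ 1.90030960e-02, -6.12485361e-02, -9.97941631e-01,
         1.08297780e+03],
       [ 0.00000000e+00,  0.00000000e+00,  0.00000000e+00,
         1.00000000e+00]])}
wrist {'fx': 324.60189916692246, 'fy': 324.60189916692246, 'cx': 313.8540338629328, 'cy': 196.40754148261556, 'world_from_camera': array([[ 2.29191506e-01, -9.34015073e-01, -2.74020249e-01,
         2.12138325e+02],
       [-9.73379967e-01, -2.20396736e-01, -6.29024581e-02,
        -5.92309891e+02],
       [-1.64132444e-03,  2.81142530e-01, -9.59664621e-01,
         3.74138157e+02],
       [ 0.00000000e+00,  0.00000000e+00,  0.00000000e+00,
         1.00000000e+00]])}
```

View pics/side0.png

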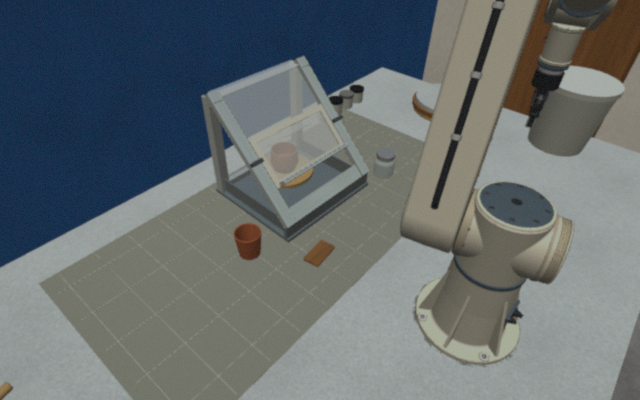

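View pics/top0.png

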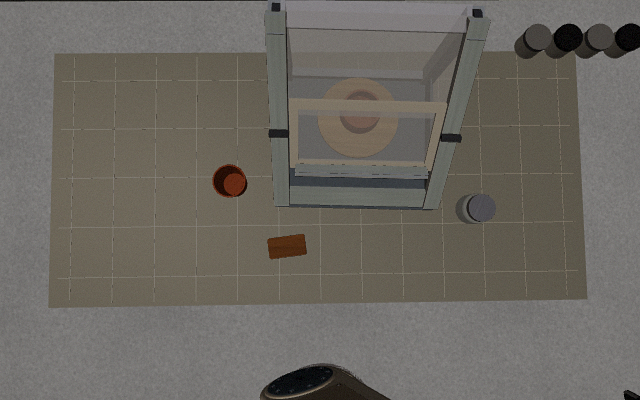

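View pics/wrist0.png

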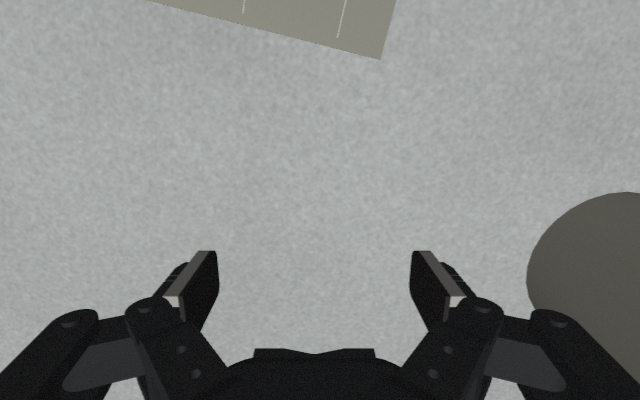

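Run:
```python
import cv2
a=cv2.imread("pics/top0.png")[100:220,255:475]
cv2.imwrite("pics/top0c.png",cv2.resize(a,None,fx=3.6,fy=3.6,interpolation=cv2.INTER_CUBIC))
a=cv2.imread("pics/side0.png")[90:250,200:380]
cv2.imwrite("pics/side0c.png",cv2.resize(a,None,fx=3.7,fy=3.7,interpolation=cv2.INTER_CUBIC))
```

```text
(no output)
```

View pics/top0c.png

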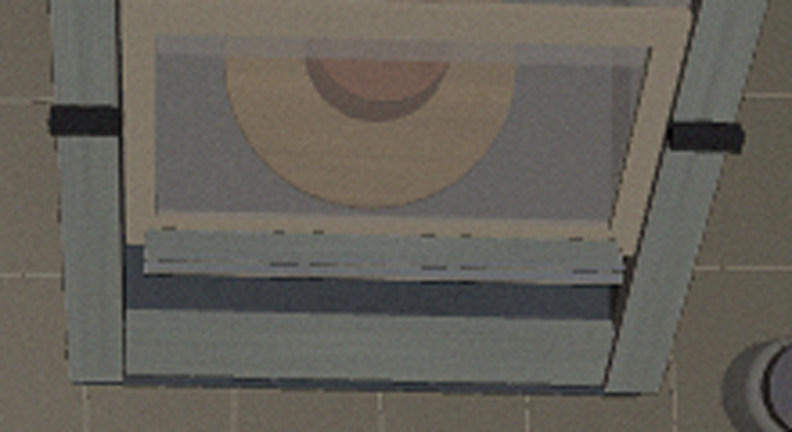

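View pics/side0c.png

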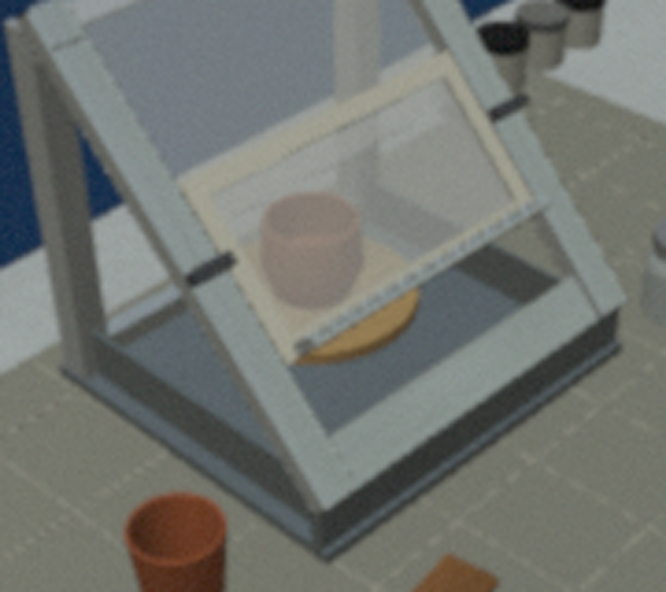

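```bash
cat > h.py <<'E'
import numpy as np
from rig import r, optics
def ray(n,u,v,info=None):
    i=info or optics.camera_info(n); T=i["world_from_camera"]
    d=T[:3,:3]@np.array([(u-i["cx"])/i["fx"],(v-i["cy"])/i["fy"],1]); return T[:3,3],d
def zp(n,u,v,z):
    o,d=ray(n,u,v); return o+d*(z-o[2])/d[2]
def tri(a,b):
    (o1,d1),(o2,d2)=a,b
    s=np.linalg.lstsq(np.c_[d1,-d2],o2-o1,rcond=None)[0]
    p,q=o1+d1*s[0],o2+d2*s[1]; return (p+q)/2,np.linalg.norm(p-q)
def tc(u,v): return ((u+.5)/3.6-.5+255,(v+.5)/3.6-.5+100)
def sc(u,v): return ((u+.5)/3.7-.5+200,(v+.5)/3.7-.5+90)
E
cat > m.py <<'E'
from h import *
L=zp("top",*tc(72,380),60);R=zp("top",*tc(658,392),60)
print("apron top",L,R,np.linalg.norm(L-R))
for s in [(320,508),(622,300)]: print("side",zp("side",*sc(*s),60))
O=(L+R)/2; y=(L-R)/np.linalg.norm(L-R); x=np.array([y[1],-y[0],0]); yaw=np.arctan2(x[1],x[0]);print("yaw",yaw)
Rb=np.c_[(x+[0,0,1])/2**.5, y, (-x+[0,0,1])/2**.5]
print("O",O)
def onp(cam,p,n):
    o,d=ray(cam,*p); N=Rb[:,2]; t=(n-(o-O)@N)/(d@N); return Rb.T@(o+t*d-O)
for nm,p,n in [("clipL out lower",(52,136),16),("clipL in",(120,137),16),("clipR in",(672,150),16),("clipR out",(740,153),16),
  ("lipL low",(145,273),30),("lipR low",(622,284),30),("lipL upout",(145,263),30),("lipR upout",(622,272),30)]:
    print(nm,onp("top",tc(*p),n).round(1))
for nm,p,n in [("clipL out lo",(195,286),16),("clipL in lo",(238,263),16),("clipR in lo",(500,121),16),("clipR out lo",(530,104),16),("lipL lo",(300,352),30),("lipR lo",(546,208),30)]:
    print("side",nm,onp("side",sc(*p),n).round(1))
def t(nm,a,b):
    p,e=tri(ray("top",*tc(*a)),ray("side",*sc(*b))); print("tri",nm,(Rb.T@(p-O)).round(1),round(e,1))
t("lipL",(145,273),(300,352));t("lipR",(622,284),(546,208));t("clL out",(52,136),(195,286));t("clR out",(740,153),(530,104))
E
python3 m.py
```

```text
apron top [503.8866046  102.94249664  60.        ] [ 491.52121884 -273.9171907    60.        ] 377.06249708299265
side [511.85989894 106.08201807  60.        ]
side [ 496.65865156 -270.21893829   60.        ]
yaw -0.03279987618530411
O [497.70391172 -85.48734703  60.        ]
clipL out lower [195.8 190.9  16. ]
clipL in [196.2 153.4  16. ]
clipR in [ 196.  -152.8   16. ]
clipR out [ 195.1 -191.    16. ]
lipL low [112.1 139.7  30. ]
lipR low [ 111.7 -138.4   30. ]
lipL upout [119.5 139.7  30. ]
lipR upout [ 120.5 -136.7   30. ]
side clipL out lo [197.6 197.1  16. ]
side clipL in lo [197.1 154.9  16. ]
side clipR in lo [ 195.2 -146.4   16. ]
side clipR out lo [ 195.5 -187.    16. ]
side lipL lo [116. 157.  30.]
side lipR lo [ 111.  -129.8   30. ]
tri lipL [111.6 144.8  21. ] 14.1
tri lipR [ 109.5 -138.2   24.1] 5.1
tri clL out [196.1 193.   12.9] 5.3
tri clR out [ 194.9 -190.6   14. ] 2.7
```

```bash
cat > p.py <<'E'
import sys
from h import *
from scipy.spatial.transform import Rotation as Ro
O=np.array([497.7,-85.5,60.]); yaw=-0.0328
x=np.array([np.cos(yaw),np.sin(yaw),0]); y=np.array([-np.sin(yaw),np.cos(yaw),0]); z=np.array([0,0,1.])
Rb=np.c_[(x+z)/2**.5,y,(-x+z)/2**.5]
Rt=Ro.from_matrix(np.c_[Rb[:,0],-y,-Rb[:,2]])
def state():
    s=r.sense(); return s, s["eef_pos"], Ro.from_euler("xyz",s["tcp_rot"])
if __name__=="__main__":
    s,p,R=state()
    print("t",round(s["clock"],2),"sny",(Rb.T@(p-O)).round(1)," order s,y,n; F(s,y,n)",(Rb.T@s["contact_force"]).round(1),"roterr deg",np.degrees((R.inv()*Rt).as_rotvec()).round(1), "q",s["qpos"].round(2),"op",round(s["opening"],2))
    if len(sys.argv)>3:
        t=O+Rb@np.array([float(a) for a in sys.argv[1:4]])
        dr=(R.inv()*Rt).as_rotvec(); n=int(sys.argv[4])if len(sys.argv)>4 else int(max(np.ceil(np.degrees(np.linalg.norm(dr))/7),np.ceil(np.linalg.norm(t-p)/40),1))
        for k in range(min(n,20)):
            d=R.inv().apply((t-p)/n); print(d.round(1),np.degrees(dr/n).round(2)); R=R*Ro.from_rotvec(dr/n)
E
python3 p.py 60 0 125
```

```text
t 0.15 sny [-117.9 -533.9  359.4]  order s,y,n; F(s,y,n) [ 0.4 -0.8 -0.3] roterr deg [-6.  44.7 14.3] q [-1.34  0.35  1.63 -0.    1.16 -0.  ] op 1.0
[ 26.3 -27.5   2.5] [-0.37  2.8   0.89]
[ 25.7 -27.9   3.6] [-0.37  2.8   0.89]
[ 25.1 -28.3   4.7] [-0.37  2.8   0.89]
[ 24.4 -28.7   5.7] [-0.37  2.8   0.89]
[ 23.6 -29.2   6.7] [-0.37  2.8   0.89]
[ 22.8 -29.6   7.6] [-0.37  2.8   0.89]
[ 21.9 -30.    8.5] [-0.37  2.8   0.89]
[ 21.  -30.4   9.4] [-0.37  2.8   0.89]
[ 20.1 -30.7  10.2] [-0.37  2.8   0.89]
[ 19.1 -31.1  10.9] [-0.37  2.8   0.89]
[ 18.1 -31.5  11.6] [-0.37  2.8   0.89]
[ 17.  -31.8  12.3] [-0.37  2.8   0.89]
[ 15.9 -32.2  12.9] [-0.37  2.8   0.89]
[ 14.7 -32.5  13.4] [-0.37  2.8   0.89]
[ 13.5 -32.8  13.9] [-0.37  2.8   0.89]
[ 12.3 -33.1  14.3] [-0.37  2.8   0.89]
```

```bash
python3 -m jog '255 26 -27 2 -0.4 2.8 0.9; 255 26 -28 3 -0.4 2.8 0.9; 255 25 -28 4 -0.4 2.8 0.9; 255 24 -29 5 -0.4 2.8 0.9; 255 24 -29 6 -0.4 2.8 0.9' 20; python3 p.py 60 0 125
```

```text
clock: 0.57
eef_pos: [241.1, -445.1, 219.6]
tcp_rot: [3.114, -0.252, 0.148]
contact_force: [0.7, 0.6, 0.5]
opening: 0.298
t 0.57 sny [ -60.1 -367.8  285.9]  order s,y,n; F(s,y,n) [ 0.9  0.6 -0.1] roterr deg [-3.7 30.3  9.5] q [-1.24  0.14  1.97  0.29  0.98  0.03] op 0.3
[ 22.4 -29.9   7.7] [-0.33  2.76  0.87]
[ 21.5 -30.2   8.5] [-0.33  2.76  0.87]
[ 20.7 -30.6   9.4] [-0.33  2.76  0.87]
[ 19.7 -31.   10.2] [-0.33  2.76  0.87]
[ 18.7 -31.3  10.9] [-0.33  2.76  0.87]
[ 17.7 -31.7  11.6] [-0.33  2.76  0.87]
[ 16.7 -32.   12.2] [-0.33  2.76  0.87]
[ 15.6 -32.3  12.8] [-0.33  2.76  0.87]
[ 14.4 -32.6  13.4] [-0.33  2.76  0.87]
[ 13.3 -32.9  13.8] [-0.33  2.76  0.87]
[ 12.1 -33.2  14.3] [-0.33  2.76  0.87]
```

```bash
python3 -m jog '255 22 -30 8 -0.3 2.8 0.9; 255 22 -30 8 -0.3 2.8 0.9; 255 21 -31 9 -0.3 2.8 0.9; 255 20 -31 10 -0.3 2.8 0.9; 255 19 -31 11 -0.3 2.8 0.9'; python3 p.py 60 0 125|head -8
```

```text
clock: 0.98
eef_pos: [340.4, -273.5, 208.1]
tcp_rot: [3.117, -0.51, 0.063]
contact_force: [1.0, 0.4, -0.0]
opening: -0.003
t 0.98 sny [  -2.1 -193.   211.5]  order s,y,n; F(s,y,n) [ 0.7  0.5 -0.8] roterr deg [-1.9 15.7  4.6] q [-1.01 -0.04  2.29  0.67  0.73  0.03] op -0.0
[ 16.5 -30.6  11.8] [-0.32  2.62  0.76]
[ 15.5 -30.9  12.3] [-0.32  2.62  0.76]
[ 14.5 -31.2  12.8] [-0.32  2.62  0.76]
[ 13.5 -31.5  13.3] [-0.32  2.62  0.76]
[ 12.5 -31.7  13.7] [-0.32  2.62  0.76]
[ 11.4 -31.9  14.1] [-0.32  2.62  0.76]
```

```bash
python3 -m jog '255 18 -32 12 -0.3 2.8 0.9; 255 17 -32 12 -0.3 2.8 0.9; 255 16 -32 13 -0.3 2.8 0.9'; python3 p.py 60 0 125
```

```text
clock: 1.23
eef_pos: [400.3, -171.8, 202.3]
tcp_rot: [3.132, -0.664, 0.002]
contact_force: [2.4, 0.4, -0.3]
opening: 0.001
t 1.23 sny [ 33.8 -89.5 167.5]  order s,y,n; F(s,y,n) [ 1.4  0.5 -1.9] roterr deg [-0.8  7.   1.5] q [-0.73 -0.11  2.45  1.03  0.49 -0.02] op 0.0
[ 11.2 -29.4  13.3] [-0.26  2.32  0.51]
[ 10.4 -29.5  13.6] [-0.26  2.32  0.51]
[  9.6 -29.7  13.9] [-0.26  2.32  0.51]
```

```bash
cat > fk.py <<'E'
import numpy as np
from scipy.optimize import least_squares
from scipy.spatial.transform import Rotation as Ro
D=[([-1.342,.353,1.634,0,1.155,-.002],[142.9,-608,230.6],[-3.140,0,.2308]),
([-1.24,.14,1.97,.29,.98,.03],[241.1,-445.1,219.6],[3.114,-.252,.148]),
([-1.01,-.04,2.29,.67,.73,.03],[340.4,-273.5,208.1],[3.117,-.51,.063]),
([-.73,-.11,2.45,1.03,.49,-.02],[400.3,-171.8,202.3],[3.132,-.664,.002])]
def e(a,t): return Ro.from_euler(a,t)
def fk(k,q,s4=1,s6=1):
    h,a,L2,ex,L3,d=k
    R1=e("z",q[0]);R2=R1*e("y",q[1]);R3=R2*e("y",q[2]);R4=R3*e("z",s4*q[3]);R5=R4*e("y",q[4]);R6=R5*e("z",s6*q[5])
    return np.array([0,0,h])+R1.apply([a,0,0])+R2.apply([0,0,L2])+R3.apply([ex,0,L3])+R5.apply([0,0,d]),R6
if __name__=="__main__":
  for s4 in(1,-1):
    for s6 in (1,-1):
      f=lambda k:np.concatenate([fk(k,q,s4,s6)[0]-p for q,p,_ in D])
      o=least_squares(f,[300,0,450,0,450,250]); print(s4,s6,o.x.round(1),o.fun.round(1))
      for q,p,rr in D: print((fk(o.x,q,s4,s6)[1].inv()*e("xyz",rr)).as_rotvec().round(2))
E
python3 fk.py
```

```text
1 1 [314.3   4.  560.2  68.5 497.9 345.2] [-1.1 -0.9  0.2 -1.8  0.6  0.5  0.2 -0.  -2.1  0.5  0.   1.3]
[0.   0.   1.57]
[-0.    0.    1.57]
[-0.    0.    1.57]
[0.   0.   1.58]
1 -1 [314.3   4.  560.2  68.5 497.9 345.2] [-1.1 -0.9  0.2 -1.8  0.6  0.5  0.2 -0.  -2.1  0.5  0.   1.3]
[0.   0.   1.57]
[-0.    0.    1.63]
[-0.    0.    1.63]
[0.   0.   1.54]
-1 1 [-1699.4   482.9   796.6  -696.2  -474.7  -328.8] [ -5.5  18.  -25.    2.1 -22.7  29.5   7.  -23.7  16.  -24.4  13.4 -20.5]
[0.   0.   1.57]
[-0.39  0.41  1.86]
[-0.79  0.83  2.43]
[ 0.82 -0.8  -2.55]
-1 -1 [-1699.4   482.9   796.6  -696.2  -474.7  -328.8] [ -5.5  18.  -25.    2.1 -22.7  29.5   7.  -23.7  16.  -24.4  13.4 -20.5]
[0.   0.   1.57]
[-0.4   0.4   1.92]
[-0.82  0.82  2.48]
[ 0.82 -0.82 -2.58]
```

```bash
cat > ik.py <<'E'
from fk import *
from p import Rb,O,Rt
K=[314.3,4,560.2,68.5,497.9,345.2]
lo=np.array([-2.63,-.92,.06,-1.3,0,-3.02]);hi=np.array([2.63,2.1,2.66,4.44,2.69,3.02])
def ik(p,R,q0):
    def f(q):
        a,b=fk(K,q);b=b*e("z",np.pi/2)
        return np.r_[(a-p)/100,(b.inv()*R).as_rotvec()]
    o=least_squares(f,np.clip(q0,lo+.01,hi-.01),bounds=(lo,hi)); return o.x,np.abs(o.fun).max()
if __name__=="__main__":
  for roll in (0,180,90,-90):
   for tilt in(45,30,20):
    R=Rt*e("y",np.radians(tilt-45))*e("z",np.radians(roll))
    for s,n in((80,110),(90,10),(185,10)):
      sol=set()
      for q4 in(-1,0,1.5,3.1,4.2):
       for q6 in(-2,0,2):
        q,er=ik(O+Rb@[s,0,n],R,[-.2,.1,2.1,q4,.5,q6])
        if er<.01: sol.add(tuple(q.round(2)))
      print(roll,tilt,s,n,sorted(sol)[:4])
E
python3 ik.py
```

```text
0 45 80 110 [(np.float64(-0.32), np.float64(-0.02), np.float64(2.5), np.float64(2.05), np.float64(0.23), np.float64(-0.7))]
0 45 90 10 [(np.float64(-0.25), np.float64(0.29), np.float64(2.4), np.float64(2.68), np.float64(0.35), np.float64(-1.29))]
0 45 185 10 [(np.float64(-0.21), np.float64(0.2), np.float64(2.23), np.float64(2.05), np.float64(0.14), np.float64(-0.61))]
0 30 80 110 [(np.float64(-0.25), np.float64(-0.03), np.float64(2.33), np.float64(0.33), np.float64(0.35), np.float64(1.07))]
0 30 90 10 [(np.float64(-0.21), np.float64(0.23), np.float64(2.23), np.float64(0.5), np.float64(0.19), np.float64(0.92))]
0 30 185 10 [(np.float64(-0.18), np.float64(0.2), np.float64(2.06), np.float64(0.21), np.float64(0.38), np.float64(1.25))]
0 20 80 110 [(np.float64(-0.22), np.float64(0.02), np.float64(2.21), np.float64(0.12), np.float64(0.58), np.float64(1.29))]
0 20 90 10 [(np.float64(-0.19), np.float64(0.25), np.float64(2.11), np.float64(0.13), np.float64(0.44), np.float64(1.31))]
0 20 185 10 [(np.float64(-0.17), np.float64(0.24), np.float64(1.93), np.float64(0.08), np.float64(0.63), np.floa
[... 2699 characters left out ...]
float64(2.33), np.float64(0.33), np.float64(0.35), np.float64(-0.5))]
-90 30 90 10 [(np.float64(-0.21), np.float64(0.23), np.float64(2.23), np.float64(0.5), np.float64(0.19), np.float64(-0.65))]
-90 30 185 10 [(np.float64(-0.18), np.float64(0.2), np.float64(2.06), np.float64(0.21), np.float64(0.38), np.float64(-0.32))]
-90 20 80 110 [(np.float64(-0.22), np.float64(0.02), np.float64(2.21), np.float64(0.12), np.float64(0.58), np.float64(-0.28))]
-90 20 90 10 [(np.float64(-0.19), np.float64(0.25), np.float64(2.11), np.float64(0.13), np.float64(0.44), np.float64(-0.26))]
-90 20 185 10 [(np.float64(-0.17), np.float64(0.24), np.float64(1.93), np.float64(0.08), np.float64(0.63), np.float64(-0.19))]
```

```bash
sed -i 's/^def state/Rt=Rt*Ro.from_euler("y",-20,degrees=True)\ndef state/' p.py; python3 p.py 65 0 110 6
```

```text
t 1.23 sny [ 33.8 -89.5 167.5]  order s,y,n; F(s,y,n) [ 1.4  0.5 -1.9] roterr deg [ -0.5 -13.    1.7] q [-0.73 -0.11  2.45  1.03  0.49 -0.02] op 0.0
[  6.7 -14.6   9.1] [-0.08 -2.17  0.28]
[  7.  -14.7   8.8] [-0.08 -2.17  0.28]
[  7.3 -14.7   8.5] [-0.08 -2.17  0.28]
[  7.5 -14.8   8.2] [-0.08 -2.17  0.28]
[  7.7 -14.8   7.9] [-0.08 -2.17  0.28]
[  8.  -14.9   7.5] [-0.08 -2.17  0.28]
```

```bash
python3 -m jog '255 7 -15 9 0 -2.2 0.3; 255 7 -15 9 0 -2.2 0.3; 255 7 -15 8 0 -2.2 0.3; 255 8 -15 8 0 -2.2 0.3; 255 8 -15 8 0 -2.2 0.3' ; python3 p.py 65 0 110
python3 - <<'E'
from h import *
import cv2
for n in("side","wrist","top"): cv2.imwrite(f"pics/{n}1.png",optics.grab_frame(n)[:,:,::-1])
E
```

```text
clock: 1.65
eef_pos: [447.1, -98.8, 188.9]
tcp_rot: [-3.122, -0.499, -0.035]
contact_force: [-0.5, -0.6, -0.1]
opening: 0.001
t 1.65 sny [ 55.7 -14.9 126.6]  order s,y,n; F(s,y,n) [-0.4 -0.6  0.3] roterr deg [-1.  -3.6 -0.1] q [-0.34 -0.06  2.35  0.43  0.4   0.9 ] op 0.0
[ 13.6 -14.7  13.5] [-1.03 -3.6  -0.1 ]
```

View pics/wrist1.png

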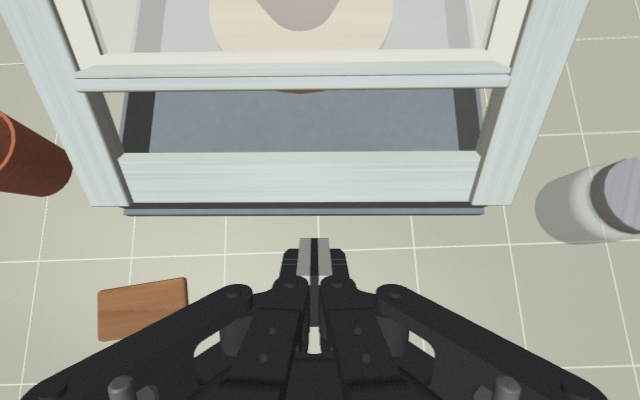

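View pics/side1.png

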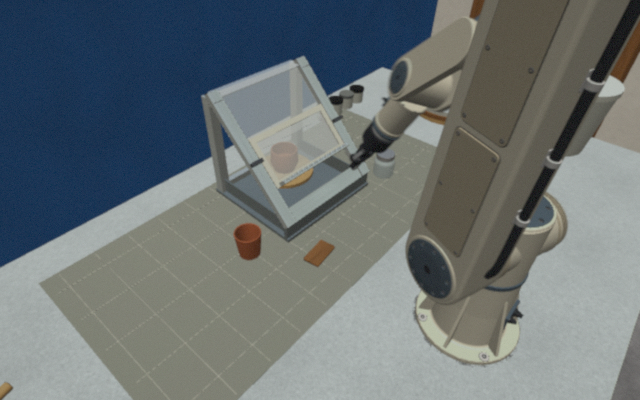

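```bash
python3 - <<'E'
from p import *
def onp(p,n):
    o,d=ray("wrist",*p); N=Rb[:,2]; t=(n-(o-O)@N)/(d@N); return (Rb.T@(o+t*d-O)).round(1)
for p,n in [((77,91),30),((507,87),30),((77,91),24),((507,87),24),((120,154),0),((478,152),0),((93,206),0),((512,204),0)]: print(p,n,onp(p,n))
E
python3 p.py 70 0 60
```

```text
(77, 91) 30 [109.1 142.4  30. ]
(507, 87) 30 [ 111.9 -136.4   30. ]
(77, 91) 24 [107.6 146.9  24. ]
(507, 87) 24 [ 110.4 -139.7   24. ]
(120, 154) 0 [ 49.6 149.3   0. ]
(478, 152) 0 [  52.9 -145.9   -0. ]
(93, 206) 0 [ -3.4 192.1  -0. ]
(512, 204) 0 [   2.4 -189.4   -0. ]
t 1.8 sny [ 56.2 -14.7 126.3]  order s,y,n; F(s,y,n) [-0.2 -0.1 -0.2] roterr deg [-1.1 -3.7  0.1] q [-0.34 -0.05  2.35  0.43  0.41  0.89] op 0.0
[15.9 -6.7 30. ] [-0.57 -1.84  0.06]
[16.9 -7.1 29.4] [-0.57 -1.84  0.06]
```

```bash
python3 -m jog '255 11 -5 20 -0.4 -1.2 0; 255 11 -5 20 -0.4 -1.2 0; 255 11 -5 20 -0.4 -1.2 0' ; python3 p.py 70 0 12 5
```

```text
clock: 2.05
eef_pos: [502.6, -85.4, 151.2]
tcp_rot: [3.138, -0.439, -0.028]
contact_force: [-0.4, -0.9, -0.5]
opening: -0.0
t 2.05 sny [67.9  0.3 61.1]  order s,y,n; F(s,y,n) [-0.7 -0.9 -0.1] roterr deg [ 0.1 -0.2  0.2] q [-0.22  0.12  2.26  0.24  0.34  1.17] op -0.0
[3.7 0.1 9.1] [ 0.02 -0.03  0.05]
[3.7 0.1 9.1] [ 0.02 -0.03  0.05]
[3.7 0.1 9.1] [ 0.02 -0.03  0.05]
[3.7 0.1 9.1] [ 0.02 -0.03  0.05]
[3.7 0.1 9.1] [ 0.02 -0.03  0.05]
```

```bash
python3 -m jog '255 3.5 0 9 0 0 0; 255 3.5 0 9 0 0 0; 255 3.5 0 9 0 0 0; 255 3.5 0 9 0 0 0; 255 3.5 0 9 0 0 0' ; python3 p.py 92 0 12 5
python3 - <<'E'
from h import *
import cv2
for n in("wrist",): cv2.imwrite(f"pics/{n}2.png",optics.grab_frame(n)[:,:,::-1])
E
```

```text
clock: 2.47
eef_pos: [536.9, -89.1, 114.0]
tcp_rot: [3.137, -0.436, -0.024]
contact_force: [-0.1, 0.0, -0.9]
opening: 0.004
t 2.47 sny [66.  -2.3 10.4]  order s,y,n; F(s,y,n) [-0.7  0.  -0.5] roterr deg [ 0.1 -0.   0.5] q [-0.21  0.24  2.22  0.3   0.26  1.11] op 0.0
[ 4.8 -0.4 -2.1] [ 0.02 -0.    0.09]
[ 4.8 -0.4 -2.1] [ 0.02 -0.    0.09]
[ 4.8 -0.4 -2.1] [ 0.02 -0.    0.09]
[ 4.8 -0.5 -2.1] [ 0.02 -0.    0.09]
[ 4.8 -0.5 -2.1] [ 0.02 -0.    0.09]
```

View pics/wrist2.png

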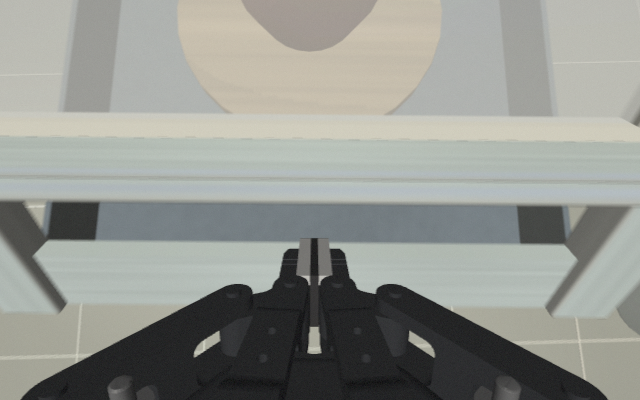

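```bash
python3 -m jog '255 5 0 -2 0 0 0; 255 5 0 -2 0 0 0; 255 5 0 -2 0 0 0; 255 5 0 -2 0 0 0; 255 5 0 -2 0 0 0' ; python3 p.py; python3 -m jog '255 5 0 -2 0 0 0; 255 5 0 -2 0 0 0'; python3 p.py
```

```text
clock: 2.93
eef_pos: [555.1, -90.8, 133.7]
tcp_rot: [3.137, -0.433, -0.026]
contact_force: [-2.6, -0.9, -6.1]
opening: -0.001
t 2.93 sny [92.8 -3.5 11.4]  order s,y,n; F(s,y,n) [-6.1 -1.  -2.5] roterr deg [0.1 0.2 0.4] q [-0.21  0.23  2.17  0.23  0.33  1.19] op -0.0
clock: 3.1
eef_pos: [562.0, -90.7, 142.3]
tcp_rot: [3.137, -0.431, -0.025]
contact_force: [-0.8, -0.3, -2.3]
opening: -0.003
t 3.1 sny [103.8  -3.1  12.6]  order s,y,n; F(s,y,n) [-2.2 -0.3 -1. ] roterr deg [0.1 0.3 0.4] q [-0.21  0.22  2.15  0.21  0.35  1.21] op -0.0
```

```bash
python3 -m jog '255 7 0 -2.5 0 0 0; 255 7 0 -2.5 0 0 0; 255 7 0 -2.5 0 0 0; 255 7 0 -2.5 0 0 0; 255 7 0 -2.5 0 0 0' ; python3 p.py; python3 -m jog '255 4 0 -1 0 0 0;255 4 0 -1 0 0 0;255 2 0 -0.5 0 0 0'; python3 p.py;  python3 - <<'E'
from h import *
import cv2
for n in("wrist","top"): cv2.imwrite(f"pics/{n}3.png",optics.grab_frame(n)[:,:,::-1])
E
```

```text
clock: 3.52
eef_pos: [589.0, -91.1, 169.8]
tcp_rot: [3.137, -0.427, -0.025]
contact_force: [-3.0, -2.0, -1.4]
opening: 0.003
t 3.52 sny [142.3  -2.6  13. ]  order s,y,n; F(s,y,n) [-3.  -2.1  1. ] roterr deg [0.  0.5 0.4] q [-0.19  0.21  2.07  0.15  0.44  1.28] op 0.0
clock: 3.77
eef_pos: [599.0, -91.4, 178.6]
tcp_rot: [3.137, -0.428, -0.024]
contact_force: [-4.8, -0.8, 1.3]
opening: -0.001
t 3.77 sny [155.6  -2.5  12.1]  order s,y,n; F(s,y,n) [-2.4 -1.   4.3] roterr deg [0.  0.5 0.4] q [-0.19  0.21  2.05  0.14  0.46  1.29] op -0.0
```

View pics/wrist3.png

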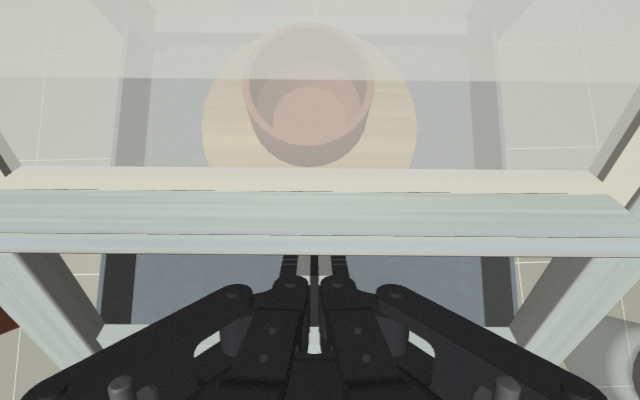

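View pics/top3.png

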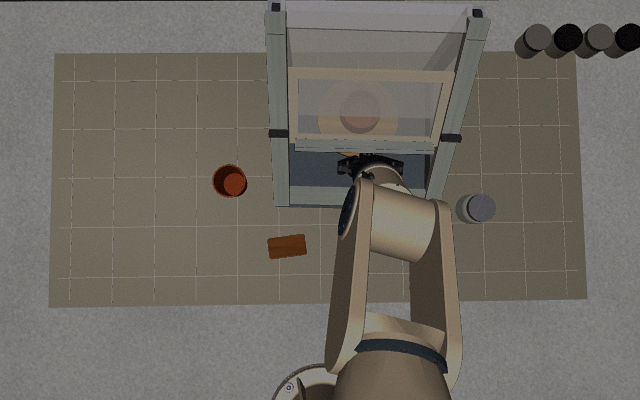

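Run:
```python
import cv2
a=cv2.imread("pics/top3.png")[100:220,255:475]
cv2.imwrite("pics/top3c.png",cv2.resize(a,None,fx=3.6,fy=3.6,interpolation=cv2.INTER_CUBIC))
```

```text
(no output)
```

View pics/top3c.png

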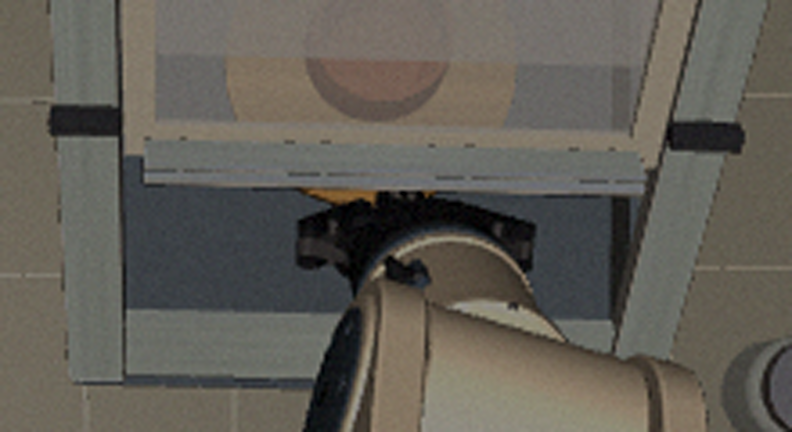

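```bash
cat > lip.py <<'E'
from p import *
def onp(cam,p,n):
    o,d=ray(cam,*p); N=Rb[:,2]; t=(n-(o-O)@N)/(d@N); return (Rb.T@(o+t*d-O)).round(1)
E
python3 - <<'E'
from lip import *
for p,n in [((145,184),30),((642,194),30),((52,136),16),((740,153),16)]: print(onp("top",tc(*p),n))
for p in [(100,253),(520,257)]: print(onp("wrist",p,30))
E
python3 p.py
```

```text
[174.9 139.3  30. ]
[ 175.8 -137.3   30. ]
[195.8 190.9  16. ]
[ 195.1 -191.    16. ]
[175.1  83.9  30. ]
[174.4 -87.1  30. ]
t 3.87 sny [155.8  -2.5  11.9]  order s,y,n; F(s,y,n) [-0.6  0.   1.3] roterr deg [0.1 0.4 0.4] q [-0.19  0.21  2.05  0.14  0.46  1.29] op 0.0
```

```bash
python3 -m jog '255 5 0 -1.8 0 0 0;255 5 0 -1.8 0 0 0;255 4 0 -1.4 0 0 0' ; python3 p.py
```

```text
clock: 4.12
eef_pos: [609.1, -91.5, 188.2]
tcp_rot: [3.137, -0.426, -0.025]
contact_force: [-4.7, -1.7, 0.4]
opening: -0.004
t 4.12 sny [169.5  -2.4  11.8]  order s,y,n; F(s,y,n) [-3.  -1.9  3.6] roterr deg [0.  0.6 0.4] q [-0.19  0.21  2.02  0.13  0.49  1.31] op -0.0
```

```bash
python3 -m jog '255 4 0 -1.4 0 0 0;255 3 0 -1 0 0 0' ; python3 p.py
python3 - <<'E'
from h import *
import cv2
f=optics.grab_frame("top")[:,:,::-1]; cv2.imwrite("pics/top4.png",f)
cv2.imwrite("pics/top4c.png",cv2.resize(f[100:220,255:475],None,fx=3.6,fy=3.6,interpolation=cv2.INTER_CUBIC))
E
python3 p.py
```

```text
clock: 4.28
eef_pos: [614.9, -91.8, 193.9]
tcp_rot: [3.137, -0.426, -0.025]
contact_force: [-6.5, -0.5, 0.8]
opening: -0.0
t 4.28 sny [177.7  -2.4  11.7]  order s,y,n; F(s,y,n) [-4.1 -0.7  5.2] roterr deg [0.  0.6 0.4] q [-0.18  0.21  2.    0.13  0.51  1.31] op -0.0
t 4.33 sny [178.7  -2.5  11.6]  order s,y,n; F(s,y,n) [-2.1 -0.8  2.6] roterr deg [0.1 0.5 0.4] q [-0.18  0.21  2.    0.13  0.51  1.31] op -0.0
```

View pics/top4c.png

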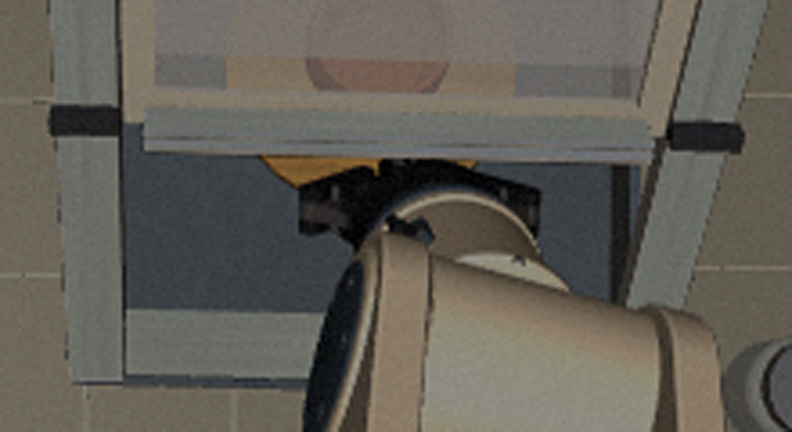

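```bash
python3 - <<'E'
from lip import *
for p,n in [((145,151),30),((650,164),30),((52,136),16),((120,137),16),((672,150),16),((740,153),16)]: print(onp("top",tc(*p),n))
E
python3 -m jog '255 -4 0 1.4 0 0 0;255 -5 0 1.8 0 0 0'; python3 p.py
```

```text
[196.8 139.1  30. ]
[ 195.9 -137.7   30. ]
[195.8 190.9  16. ]
[196.2 153.4  16. ]
[ 196.  -152.8   16. ]
[ 195.1 -191.    16. ]
clock: 4.5
eef_pos: [611.5, -91.9, 190.0]
tcp_rot: [3.137, -0.433, -0.024]
contact_force: [0.1, -0.7, -0.5]
opening: -0.003
t 4.5 sny [172.5  -2.7  11.3]  order s,y,n; F(s,y,n) [-0.2 -0.7 -0.4] roterr deg [0.1 0.2 0.4] q [-0.19  0.21  2.01  0.13  0.49  1.31] op -0.0
```

```bash
python3 -m jog '255 -9 0 3 0 0 0;255 -9 0 3 0 0 0;255 -6 0 -18 0 0 0;255 -7 0 -20 0 0 0;255 -8 0 -24 0 0 0'; python3 p.py; python3 -m jog '255 -9 0 -25 0 0 0;255 -9 0 -25 0 0 0;255 -9 0 -25 0 0 0;255 -9 0 -25 0 0 0;255 0 0 0 0 0 0';python3 p.py;  python3 - <<'E'
from h import *
import cv2
for n in("top","side","wrist"): 
    f=optics.grab_frame(n)[:,:,::-1]; cv2.imwrite(f"pics/{n}5.png",f)
    if n=="top":cv2.imwrite("pics/top5c.png",cv2.resize(f[100:220,255:475],None,fx=3.6,fy=3.6,interpolation=cv2.INTER_CUBIC))
    if n=="side":cv2.imwrite("pics/side5c.png",cv2.resize(f[90:250,200:380],None,fx=3.7,fy=3.7,interpolation=cv2.INTER_CUBIC))
E
```

```text
clock: 4.92
eef_pos: [548.1, -89.2, 217.8]
tcp_rot: [3.138, -0.426, -0.025]
contact_force: [0.7, 0.1, -0.0]
opening: 0.0
t 4.92 sny [147.2  -2.1  75.9]  order s,y,n; F(s,y,n) [ 0.5  0.1 -0.5] roterr deg [-0.   0.6  0.4] q [-0.21  0.08  2.1   0.14  0.55  1.28] op 0.0
clock: 5.33
eef_pos: [465.4, -85.9, 294.2]
tcp_rot: [3.139, -0.425, -0.025]
contact_force: [1.1, -1.4, 1.6]
opening: 0.0
t 5.33 sny [142.8  -1.4 188.5]  order s,y,n; F(s,y,n) [ 2.  -1.4  0.3] roterr deg [-0.1  0.7  0.4] q [-0.25 -0.17  2.15  0.13  0.76  1.27] op 0.0
```

View pics/top5c.png

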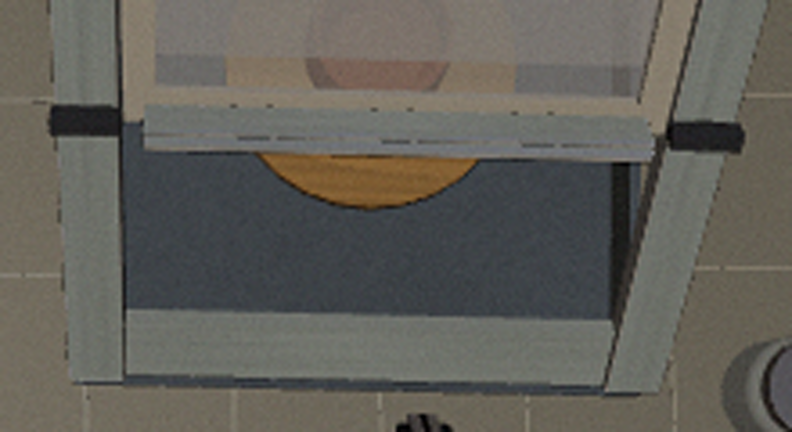

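View pics/side5c.png

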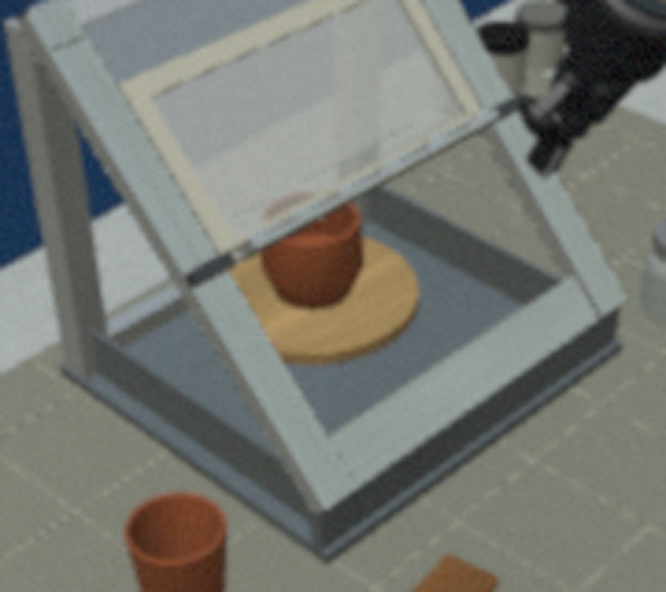

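View pics/wrist5.png

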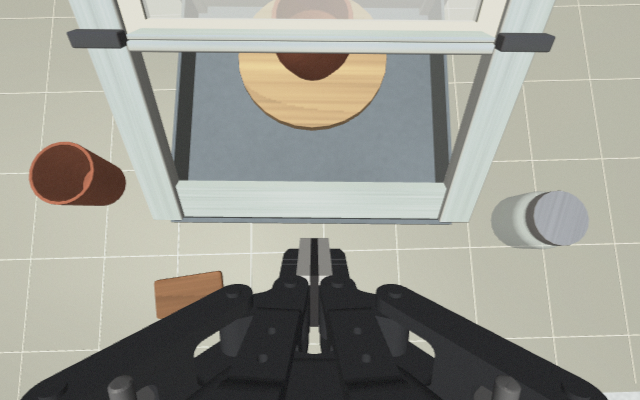

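Run:
```python
import cv2,numpy as np
a=cv2.imread("pics/wrist5.png")[20:70]
b=np.vstack([a[:,60:190],a[:,440:570]])
cv2.imwrite("pics/wrist5c.png",cv2.resize(b,None,fx=6,fy=6,interpolation=cv2.INTER_CUBIC)[:600])
```

View pics/wrist5c.png

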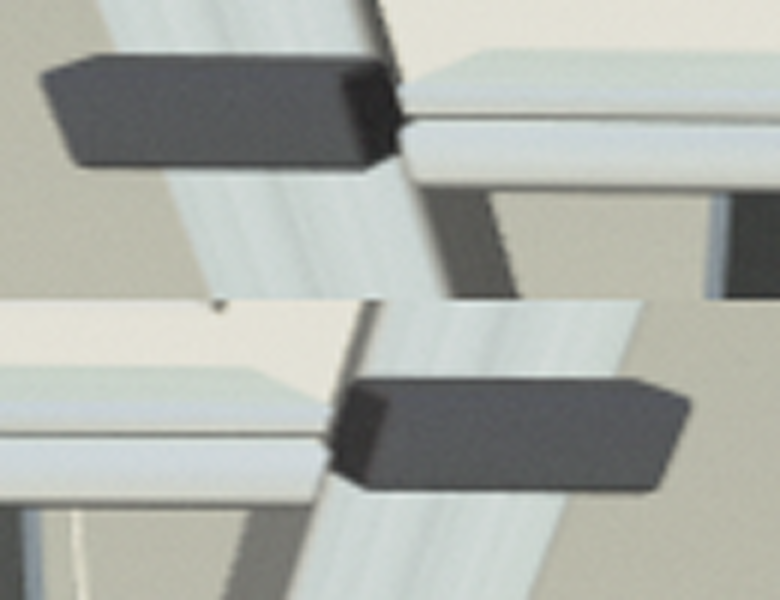

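```bash
python3 - <<'E'
from lip import *
for nm,p,n in [("lipL",(130,50.8),30),("lipR",(491.7,53.3),30),("clL",(73,47.8),16),("clLi",(121,48),16),("clRi",(501,51.7),16),("clR",(549,51.7),16)]: print(nm,onp("wrist",p,n))
for p,n in [((145,150),30),((650,161),30),((52,136),16),((740,153),16)]: print(onp("top",tc(*p),n))
import cv2
a=cv2.imread("pics/top0.png").astype(int);b=cv2.imread("pics/top5.png").astype(int)
d=abs(a-b).max(2)
for nm,s in [("cup",np.s_[155:205,205:255]),("rib",np.s_[228:265,260:315]),("jar",np.s_[185:230,450:505]),("clipL",np.s_[124:142,264:287]),("clipR",np.s_[128:148,443:466])]: print(nm,(d[s]>50).sum())
E
python3 p.py
```

```text
lipL [197.7 139.6  30. ]
lipR [ 197.8 -136.6   30. ]
clL [196.4 192.1  16. ]
clLi [196.5 153.6  16. ]
clRi [ 195.8 -150.8   16. ]
clR [ 196.1 -189.1   16. ]
[197.4 139.1  30. ]
[ 197.8 -137.3   30. ]
[195.8 190.9  16. ]
[ 195.1 -191.    16. ]
cup 0
rib 0
jar 0
clipL 0
clipR 0
t 5.48 sny [141.8  -1.4 185.3]  order s,y,n; F(s,y,n) [-0.6 -0.1 -1.4] roterr deg [-0.1  0.8  0.4] q [-0.25 -0.17  2.15  0.13  0.75  1.27] op 0.0
```

```bash
python3 -c "
from rig import ticket
print(ticket.sign_off())"
```

```text
the job is handed in; nothing more can be done
None
```

I pushed the window up about 86 mm with the shut fingers under the middle of the lip. Then I backed the hand off down the slope and out, and handed the job in at about 5.5 s. No verdict was reported.

- **Lip position:** after the hand left, the lip stood about 1.5 to 2 mm above the level of the clips' lower edges. The wrist and top cameras agreed on this, and the tolerance is 8 mm.
- **Sash at rest:** it did not slip back. The measured lip was about 1 mm higher than with the fingers still under it, within my pixel-reading error.
- **Force:** the pushing force I read at the end of each move was about 3 to 7 N. The wrist force was near zero after the retreat, with the fingers about 150 mm clear of the lip.
- **Other objects:** comparing top-camera pictures from before and after showed no change at the clips, jar, cup or rib.
- **Disagreement:** my first two-view estimates of the lip corners were several millimetres off (rays missing each other by 5 to 14 mm), so I did not use them. I located the lip from its stated 30 mm height instead, and a wrist view confirmed this by giving its length as 279 mm against the true 280 mm.

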